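# Stack a vial tray on its base tray and lock it

## Robot

A 6-joint arm with a two-finger parallel gripper is mounted at the origin on a cart in front of the work surface, level with it; the furniture and walls round the work are solid. World frame = base frame: x ahead of the robot, y to its left, z up, the work surface at z = 0. Lengths are in m, angles in degrees, forces in N, time in s.
With the tool pointing down it reaches from about 0.4 to 0.825 m from the base axis. Payload 7 kg.
Tool frame: the origin (TCP) lies midway between the tips of the shut fingers; the grasp point (between the pads) lies 19 mm behind it; x points along the fingers, z is the direction in which the jaws open and shut, and the axes are right-handed (so a half turn about x gives the same grasp; the last joint's range is limited). The gripper opens to 88 mm and grips with 3 to 60 N. Pads are 19 mm wide; open, the fingers measure 130 mm over their backs; the gripper's body (78 mm by 193 mm) begins 47 mm behind the grasp point.
Start: joints at [-54.941, 20.546, 0.682, 0, -70.136, -16.507], TCP at [0.215, -0.64, 0.227] pointing down, gripper open.
Joint ranges: [-176.03, 176.03], [-82.01, 121.73], [-58.28, 71.71], [-173.87, 95.51], [-174.79, -0.11], [-173.66, 173.66]. Speed limits (degrees/s): [136.94, 136.94, 172.46, 180, 180, 180].

## Interface

Orientations are given as [roll, pitch, yaw] about the fixed x, y, z axes, in that order (R = Rz(yaw) Ry(pitch) Rx(roll)).
In Python, from plant import get_state, capture, close_job gives the robot as it stands.
- The arm moves only by the tool play_rows, never from a script. Its argument "series" is one flat list of numbers, 4 for each row, row after row: the shift along the tool's x, y, z in m, then the turn about the tool's x in rad. In form: [tx, ty, tz, spin, tx, ty, tz, spin, ...]. A call has exactly 5 rows; each row shifts and turns the commanded pose from where the row before left it, along the tool's axes as they then stand; what a row does not reach is not made up. A row lasts 1/12 s, in which the tool goes at most 41.7 mm and 7.16 degrees, less where a joint would pass 70% of its speed; a pose out of reach is approached as far as the arm can. A call is refused whole if a number of a shift passes 0.0417 or a number of a turn 0.125, either way. A call with a gripper value outside its range is refused whole. "jaw" is the opening in per cent of the stroke, from 0 (shut) to 100 (fully open), set as the call begins (left out, the last holds). The fingers move at their own pace and stop on an object; "squeeze" is the grip in N (left out, the last holds). Time passes only in rows, so rows that do not move let the fingers close, or fill a call up. It gives the time, the measured TCP pose, the force and the opening at its end, in the units of the state.
- get_state(): the state, without advancing time (a new reading comes with each control period).
- capture(name): name is "scene" or "top" or "wrist"; returns a dict with "img" (400x640x3 uint8, blue, green, red), "K" (3x3 intrinsics, pixels), "world_from_camera" (4x4, takes a point from camera to world coordinates). Camera axes: x right, y down, z forward; pixel columns grow to the right and rows downward; lengths in m; the calibration is good to about 2 mm. The wrist camera is an equidistant fisheye: a pixel r from the principal point sees the ray r / f radians off the axis. A picture is of the moment at which its call begins. There is no depth.
- close_job(): hands the job in, once; it reports no verdict.
The state is a dict: "time_s": time; "joints": joint angles; "qd": joint speeds; "joint_torque": joint torques, N m; "tcp_pos": TCP position; "eef_rot": TCP orientation; "contact_force": force on the tool from outside, world axes, zero at the start; "moment": the same for the moment, N m; "gripper_width": finger opening in m.
Only numpy, scipy, OpenCV 4.12 (cv2) and the standard library are available. Lean on these libraries where they do the work, as an engineer would, in place of code of your own. Each camera call takes 0.05 s, during which the arm holds its last target.

## Task

Stack the white vial tray on the grey base tray for transport: carry it over by its T-handle, let its four corner lugs drop into the base tray's sockets, then press it down against the sprung buffers, just firmly enough to bring it home, and turn the handle clockwise to its stop so that it stays locked when you let go. Work gently: feel for the sockets instead of forcing the tray down, keep the vials in their wells, do not shove the base tray about, and leave the other things on the bench where they are.

Things in the scene. Friction and masses are not known exactly. Their poses are not given: they have to be found in the camera images.
- upper_tray: White vial tray, 130 mm (x) by 180 mm (y), about 0.5 kg with T-handle and three loose vials. Origin: on its centre axis, level with the feet of its four corner lugs; z up. Lugs: 14 mm square, 16 mm long, at x = +-50, y = +-76 mm, hardly tapered. Rim at z = 40 mm, vial tops at 72 mm, handle top at 108 mm. It fits the base tray either way round (half a turn is the same fit).
- underside (a point): Middle of the upper tray's flat underside, 16 mm above the feet of its lugs. Its height over deck: 16 mm while the lugs stand on the insert beside the sockets; 5 mm with the lugs in the sockets and the tray resting on the buffers; 0 pressed home (a hard stop); 2 mm when locked and let go, the buffers pulling the key up against the insert's bridge.
- grip (a point): Middle of the metal T-handle's bar, on the upper tray's centre axis, 100 mm above the feet of the lugs (84 mm above underside). It turns with the handle; the bar lies along the point's y axis: 64 mm long, 14 mm wide, 16 mm high, with parallel upright sides, on a post 14 to 21 mm thick. Grip it across its middle from above.
- t_handle (a joint): Turn of the T-handle on the upper tray, rad: 0 = unlocked, bar along the tray's long side (y); grows clockwise seen from above to a stop at 1.45 = locked. Starts at 0 to 0.06; drag 0.12 N m holds the tray from swinging. Its foot has a 26 by 8 mm cross key for the 29 by 11 mm slot in the insert's steel bridge; it turns only while the tray is pressed home to within 2 mm.
- base_tray: Grey base tray: a tub, 150 mm (x) by 200 mm (y), rim at z = 37 mm, about 2.4 kg, loose on rubber feet. Origin: centre of the tub's underside, on the bench; z up. In it, on rubber pads, stands an insert with sockets, bridge and vials that has side play: it may sit up to 5.5 mm off the tub's centre along x and along y, and stays there by friction (16 N). Only the tub's pose is reported.
- deck (a point): Point of the tub on its centre axis, level with the tops of the insert's end blocks (62 mm above the underside). From the insert's centre: sockets at x = +-50, y = +-76 mm, 16 mm square (1 mm play round a lug), 19 mm deep. At x = +-28, y = +-76 mm four sprung buffers stand 5 mm above the blocks; together they carry 8 N before they yield, 20 N fully down: pressing home takes about 15 N.
- vial_a: Glass sample vial with a blue screw cap, 21 mm diameter, 50 mm tall, standing loose in one of the 14 mm deep wells of the upper tray. Origin: centre of its underside, 22 mm above the tray's origin.
- vial_b: Glass sample vial with a white screw cap, 21 mm diameter, 50 mm tall, standing loose in one of the 14 mm deep wells of the upper tray. Origin: centre of its underside, 22 mm above the tray's origin.
- vial_c: Glass sample vial with a red screw cap, 21 mm diameter, 50 mm tall, standing loose in one of the 14 mm deep wells of the upper tray. Origin: centre of its underside, 22 mm above the tray's origin.
- dropper: Bystander: brown dropper bottle, 33 mm diameter, 94 mm tall, standing between the trays. Origin: centre of its underside.
- weight: Bystander: brass calibration weight, 29 mm diameter, 50 mm tall, standing between the trays. Origin: centre of its underside.
- small_weight: Bystander: small brass calibration weight, 23 mm diameter, 39 mm tall, standing behind the trays. Origin: centre of its underside.
- timer: Bystander: white lab timer lying flat, 62 by 62 by 18 mm, behind the trays. Origin: centre of its underside.
- marker: Bystander: felt marker lying flat, 131 mm long, on the right. Origin: centre of its underside.
- low_beaker: Bystander: small glass beaker, 73 by 83 mm, 98 mm tall, on the left. Origin: centre of its underside.
Things that resemble listed ones, but are neither listed nor needed, are in the scene too. Leave any pink look-alike of the upper_tray alone.

How it is judged (in metres and radians):
On the way:
1. the upper tray's four lugs are in the base tray's sockets, with the handle not yet turned (z of upper_tray in the frame of base_tray below 0.055 m and horizontal distance between upper_tray and base_tray below 0.01 m and angle between the x axis of upper_tray and the x axis of base_tray, either way round below 0.03 rad and value of joint t_handle below 0.4 rad), for 0.1 s.
At the end, for the whole second after the job is handed in: Upper tray locked on the base: origin under 51.5 mm above the base's, within 10 mm and 0.03 rad of it (either way round), trays level within 0.03 rad, base on the bench, handle past 1.2 rad; vials in their wells (under 30 mm above the tray's origin, leaning under 0.35 rad); at rest (value of joint t_handle above 1.2 rad and z of upper_tray in the frame of base_tray below 0.0515 m and horizontal distance between upper_tray and base_tray below 0.01 m and angle between the x axis of upper_tray and the x axis of base_tray, either way round below 0.03 rad and angle between each of upper_tray, base_tray's own z axis and vertical below 0.03 rad and height (world z) of base_tray below 0.004 m and linear speed of upper_tray below 0.02 m/s and z of each of vial_a, vial_b, vial_c in the frame of upper_tray below 0.03 m and angle between each of vial_a, vial_b, vial_c's own z axis and vertical below 0.35 rad); the robot touches nothing.
It fails at once if the upper tray is forced against the base tray with more than 45 N (contact force between upper_tray and base_tray above 45 N).
It fails at once if the base tray is shoved more than 30 mm from where it stood (distance of base_tray from where it was at the start of the episode above 0.03 m).
It fails at once if a vial leaves its well (z of any of vial_a, vial_b, vial_c in the frame of upper_tray above 0.04 m).
It fails at once if another thing on the bench is moved more than 30 mm (distance of any of dropper, weight, small_weight, timer, marker, low_beaker from where it was at the start of the episode above 0.03 m).
It also fails if it takes over 72 s, if anything falls off the work surface, if the arm or the gripper's body presses on something with over 40 N, if the wrist force passes 120 N, or if a joint passes its speed limit or range.

## Working session

There is one attempt and no reset: what is moved stays moved. The work goes in short steps, Python scripts to look and compute and a tool call to move; the robot and the scene stay as the last step left them, time stands still between calls to the robot, and variables do not carry over. Pictures are saved under pics/ and viewed, and the job is handed in when it is done.

Besides the shell and the picture viewer there is one more tool, called after ">>>" as a command line: name --argument value ..., lists and objects as JSON in quotes. play_rows: Moves the arm, as the interface text tells. Its arguments: {"type":"object","properties":{"series":{"type":"array","items":{"type":"number"}},"jaw":{"type":"number"},"squeeze":{"type":"number"}},"required":["series"]}

```bash
ls; mkdir -p pics
python3 - <<'E'
from plant import get_state, capture
import cv2,numpy as np,pickle
print(get_state())
for n in ["scene","top","wrist"]:
    c=capture(n); cv2.imwrite(f"pics/{n}0.png",c["img"]); pickle.dump(c,open(f"pics/{n}0.pkl","wb"))
    print(n,np.round(c["K"],1).tolist(),np.round(c["world_from_camera"],4).tolist())
E
```

```text
pics
{'time_s': 0.0, 'joints': array([-5.49398204e+01,  2.05911829e+01,  6.33635250e-01, -1.83733536e-02,
       -7.01351747e+01, -1.65085207e+01]), 'qd': array([-0.05631117, -0.06991058,  0.00772471, -0.00684405,  0.07561567,
       -0.05390975]), 'joint_torque': array([ 1.39874439e-03, -5.82722354e+01,  2.93060035e+01,  6.99756235e+00,
        7.08594176e-03, -2.12913192e-04]), 'tcp_pos': array([ 0.21458792, -0.63947318,  0.22562997]), 'eef_rot': array([  5.9579233 ,  89.90568209, 114.50332489]), 'contact_force': array([ 0.06430544, -0.46022077, -0.78811619]), 'moment': array([-0.01387518, -0.01269618,  0.02355755]), 'gripper_width': 0.08729445010436782}
scene [[425.2, 0.0, 313.3], [0.0, 425.2, 202.5], [0.0, 0.0, 1.0]] [[-0.6838, -0.5194, 0.5124, -0.2164], [-0.7294, 0.5041, -0.4624, 0.8249], [-0.0182, -0.69, -0.7236, 1.2101], [0.0, 0.0, 0.0, 1.0]]
top [[484.2, 0.0, 318.4], [0.0, 484.2, 203.4], [0.0, 0.0, 1.0]] [[0.0115, -0.9848, 0.1734, 0.2845], [-0.9998, -0.0086, 0.0174, 0.1003], [-0.0156, -0.1735, -0.9847, 1.8484], [0.0, 0.0, 0.0, 1.0]]
wrist [[309.7, 0.0, 322.4], [0.0, 309.7, 194.2], [0.0, 0.0, 1.0]] [[-0.3175, 0.9127, 0.2573, 0.1464], [0.9483, 0.3054, 0.0868, -0.6611], [0.0007, 0.2715, -0.9624, 0.385], [0.0, 0.0, 0.0, 1.0]]
```

View pics/scene0.png

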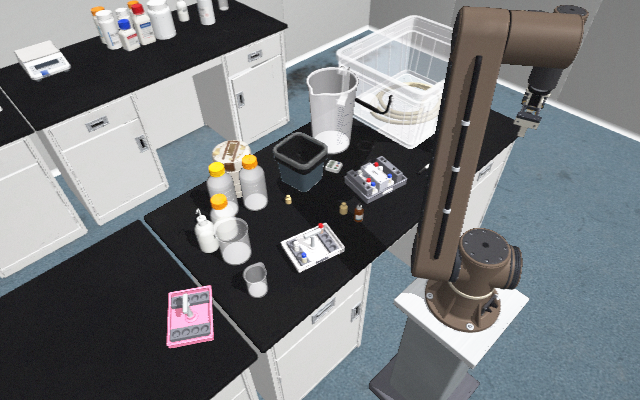

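View pics/top0.png

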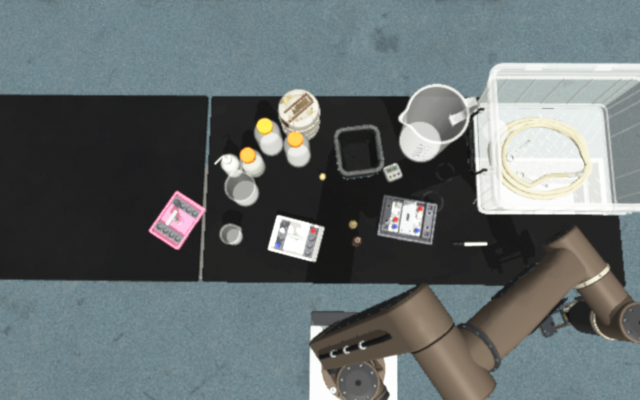

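View pics/wrist0.png

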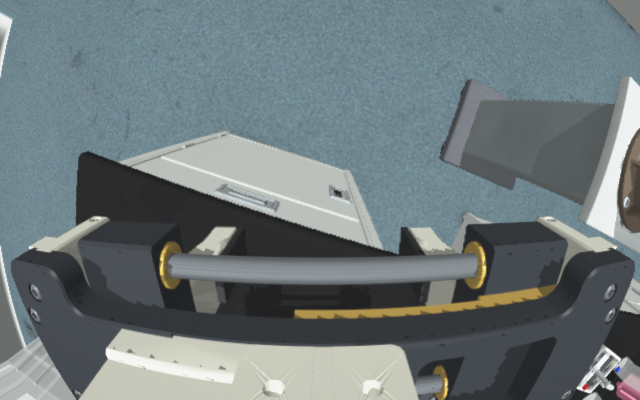

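```bash
cat > h.py <<'E'
from plant import get_state, capture
import cv2,numpy as np,pickle
from scipy.spatial.transform import Rotation as R
def ray(c,u,v,fish=False):
    K=c["K"];T=c["world_from_camera"]
    x=(u-K[0,2])/K[0,0];y=(v-K[1,2])/K[1,1]
    if fish:
        r=np.hypot(x,y); s=np.sin(r)/max(r,1e-9); d=np.array([x*s,y*s,np.cos(r)])
    else: d=np.array([x,y,1.])
    return T[:3,3],T[:3,:3]@d
def onz(c,u,v,z,fish=False):
    o,d=ray(c,u,v,fish); return o+d*(z-o[2])/d[2]
def proj(c,p,fish=False):
    K=c["K"];T=c["world_from_camera"]
    q=T[:3,:3].T@(np.asarray(p)-T[:3,3])
    if fish:
        r=np.hypot(q[0],q[1]);th=np.arctan2(r,q[2]);s=th/max(r,1e-9);x,y=q[0]*s,q[1]*s
    else: x,y=q[0]/q[2],q[1]/q[2]
    return np.array([K[0,0]*x+K[0,2],K[1,1]*y+K[1,2]])
def snap(n,tag):
    c=capture(n);cv2.imwrite(f"pics/{tag}.png",c["img"]);pickle.dump(c,open(f"pics/{tag}.pkl","wb"));return c
def crop(c,u,v,w,h,s,name):
    im=c["img"][v:v+h,u:u+w];cv2.imwrite(f"pics/{name}.png",cv2.resize(im,None,fx=s,fy=s,interpolation=cv2.INTER_CUBIC))
E
python3 - <<'E'
from h import *
t=pickle.load(open("pics/top0.pkl","rb"));s=pickle.load(open("pics/scene0.pkl","rb"))
crop(t,260,190,190,80,4,"t0c")
crop(s,270,150,150,125,4,"s0c")
for n,u,v,z in [("white",296,239,.04),("base",408,220,.037)]: print(n,onz(t,u,v,z))
E
```

```text
white [0.46681837 0.21479043 0.04      ]
base [ 0.54299591 -0.20568178  0.037     ]
```

View pics/t0c.png

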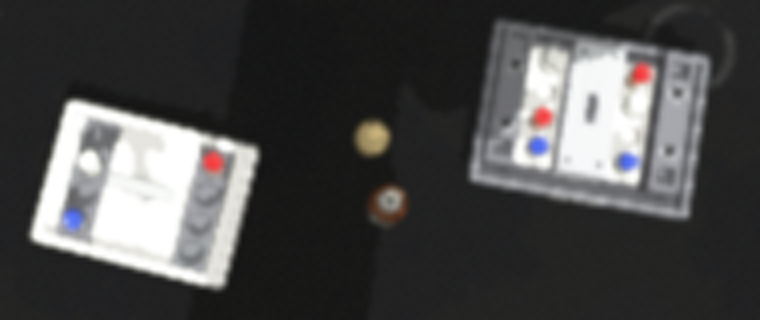

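View pics/s0c.png

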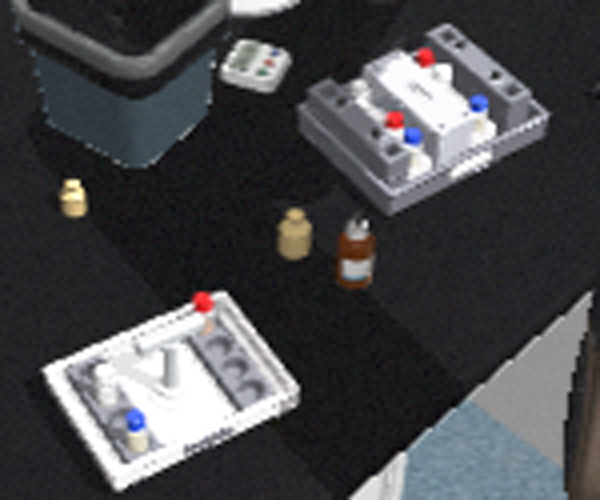

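Run:
```python
from h import *
t=pickle.load(open("pics/top0.pkl","rb"))
im=t["img"]
def rect(u0,v0,u1,v1,z,lo):
    g=im[v0:v1,u0:u1].max(2)
    m=(g>lo).astype(np.uint8)
    m=cv2.morphologyEx(m,cv2.MORPH_CLOSE,np.ones((5,5)))
    cs,_=cv2.findContours(m,cv2.RETR_EXTERNAL,cv2.CHAIN_APPROX_NONE)
    c=max(cs,key=cv2.contourArea)[:,0,:]+[u0,v0]
    P=np.array([onz(t,u,v,z)[:2] for u,v in c])
    r=cv2.minAreaRect((P*1000).astype(np.float32));print(r)
rect(260,205,335,270,.04,100)
rect(372,188,445,250,.037,60)
def hullpix(): pass
for n,u,v,z in [("dropper",260+388/4,190+200/4,.09),("weight",260+373/4,190+138/4,.05),("slot",260+592/4,190+108/4,.062)]: print(n,onz(t,u,v,z))
```

```text
((470.8019104003906, 216.20736694335938), (189.56298828125, 141.1730499267578), 76.08094024658203)
((545.1297607421875, -202.54397583007812), (211.4267578125, 163.15029907226562), 80.22954559326172)
dropper [ 0.4603259 -0.0103608  0.09     ]
weight [0.52226502 0.0009911  0.05      ]
slot [ 0.55068699 -0.20169023  0.062     ]
```

```bash
cat >> h.py <<'E'
def Rt(): 
    s=get_state(); return R.from_euler("xyz",s["eef_rot"],degrees=True).as_matrix(), s["tcp_pos"]
def zyaw():
    M,p=Rt(); return np.degrees(np.arctan2(M[1,2],M[0,2]))
def plan(target, zdir=None):
    M,p=Rt(); d=M.T@(np.asarray(target)-p)
    print("tool delta",np.round(d,4),"zyaw",round(zyaw(),2), "norm",round(np.linalg.norm(d),4))
    if zdir is not None:
        a=(zdir-zyaw()+180)%360-180
        a2=(a+90)%180-90
        # spin about tool x (down): positive spin = clockwise from above -> yaw decreases
        print("spin rad",round(np.radians(-a),4),"alt",round(np.radians(-a2),4))
E
python3 - <<'E'
from h import *
M,p=Rt();print(np.round(M,3));
c=pickle.load(open("pics/wrist0.pkl","rb"));T=c["world_from_camera"]
print(np.round(M.T@T[:3,:3],3),np.round(M.T@(T[:3,3]-p),4))
plan([0.47,0.216,0.25],-14)
E
```

```text
[[-0.001 -0.948 -0.318]
 [ 0.001 -0.318  0.948]
 [-1.     0.     0.001]]
[[ 0.001 -0.272  0.962]
 [-0.001 -0.962 -0.272]
 [ 1.    -0.001 -0.001]] [-0.1591  0.0715  0.0015]
tool delta [-0.0233 -0.5143  0.7299] zyaw 108.55 norm 0.8932
spin rad 2.1389 alt -1.0027
```

Run:
```python
from h import *
t=pickle.load(open("pics/top0.pkl","rb"))
for n,u,v,z in [("boxc",478,213,.25),("boxc0",478,213,.0),("marker",472,244,0),("tallbk",465,100,.25),("tallbk",405,100,.25),("lowb",231,234,.09)]: print(n,onz(t,u,v,z))
for q in ([0.35,-0.4,0.26],[0.46,-0.13,0.28],[0.555,-0.13,0.28]): plan(q,170)
```

```text
boxc [ 0.53823191 -0.40216779  0.25      ]
boxc0 [ 0.57791942 -0.48075589  0.        ]
marker [ 0.45841473 -0.4526454   0.        ]
tallbk [ 0.93434479 -0.37534501  0.25      ]
tallbk [ 0.93328147 -0.1679561   0.25      ]
lowb [0.47775754 0.44992961 0.09      ]
tool delta [-0.034  -0.2046  0.1841] zyaw 108.55 norm 0.2773
spin rad -1.0725 alt -1.0725
tool delta [-0.0537 -0.3948  0.4051] zyaw 108.55 norm 0.5682
spin rad -1.0725 alt -1.0725
tool delta [-0.0538 -0.4848  0.3749] zyaw 108.55 norm 0.6152
spin rad -1.0725 alt -1.0725
```

>>> play_rows --series '[-0.005, -0.027, 0.025, 0, -0.005, -0.027, 0.025, 0, -0.005, -0.027, 0.025, 0, -0.005, -0.027, 0.025, 0, -0.005, -0.027, 0.025, 0]'

```text
time_s: 0.57
tcp_pos: [0.3032, -0.4769, 0.2514]
eef_rot: [22.9, 90.0, 131.5]
contact_force: [0.9, 0.5, 0.9]
gripper_width: 0.0877
```

>>> play_rows --series '[-0.004, -0.026, 0.025, 0, -0.004, -0.026, 0.025, 0, -0.004, -0.026, 0.025, 0, 0, -0.02, 0.03, 0, 0, -0.02, 0.03, 0]'

```text
time_s: 0.98
tcp_pos: [0.3723, -0.3113, 0.2636]
eef_rot: [-108.1, 90.0, 0.4]
contact_force: [1.2, 0.5, -1.2]
gripper_width: 0.0879
```

Run:
```python
from h import *
print(get_state()["tcp_pos"])
plan([0.54,-0.13,0.29],170)
```

```text
[ 0.37226995 -0.3113006   0.26358586]
tool delta [-0.0264 -0.2167  0.1185] zyaw 108.55 norm 0.2484
spin rad -1.0725 alt -1.0725
```

>>> play_rows --series '[-0.005, -0.036, 0.02, 0, -0.005, -0.036, 0.02, 0, -0.005, -0.036, 0.02, 0, -0.005, -0.036, 0.02, 0, -0.005, -0.036, 0.02, 0]'

```text
time_s: 1.4
tcp_pos: [0.5115, -0.1589, 0.289]
eef_rot: [-92.2, 90.0, 16.4]
contact_force: [1.2, -0.7, 0.9]
gripper_width: 0.0874
```

>>> play_rows --series '[0, -0.03, 0.015, 0, 0, 0, 0, -0.12, 0, 0, 0, -0.12, 0, 0, 0, -0.12, 0, 0, 0, -0.12]'

```text
time_s: 1.82
tcp_pos: [0.5343, -0.1366, 0.2881]
eef_rot: [40.0, 89.9, 176.4]
contact_force: [-0.3, 0.4, 0.3]
gripper_width: 0.0871
```

>>> play_rows --series '[0, 0, 0, -0.12, 0, 0, 0, -0.12, 0, 0, 0, -0.12, 0, 0, 0, -0.12, 0, 0, 0, -0.11]'

```text
time_s: 2.23
tcp_pos: [0.5342, -0.137, 0.2883]
eef_rot: [-0.8, 90.0, 169.4]
contact_force: [-0.2, 0.2, 0.2]
gripper_width: 0.0878
```

Run:
```python
from h import *
s=get_state();print(s["tcp_pos"],s["qd"].round(1),s["joints"].round(1),zyaw())
c=snap("wrist","w1"); t=snap("top","t1")
```

```text
[ 0.53417036 -0.1370203   0.28831573] [-0.  -0.1 -0.1  0.  -0.1 74.4] [  6.    6.9  -9.4  -0.  -73.8 -15.8] 170.2066943635201
```

View pics/w1.png

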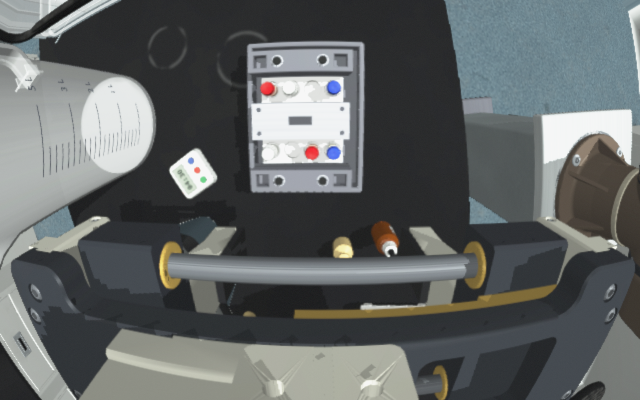

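Run:
```python
from h import *
s=get_state();print(s["qd"].round(1),zyaw())
c=snap("wrist","w2"); 
crop(c,235,30,140,170,4,"w2c")
t=pickle.load(open("pics/t1.pkl","rb"));crop(t,250,180,200,100,4,"t1c")
```

```text
[ 0.1  0.   0.1 -0.  -0.1 -9.1] 169.96779479123217
```

View pics/w2c.png

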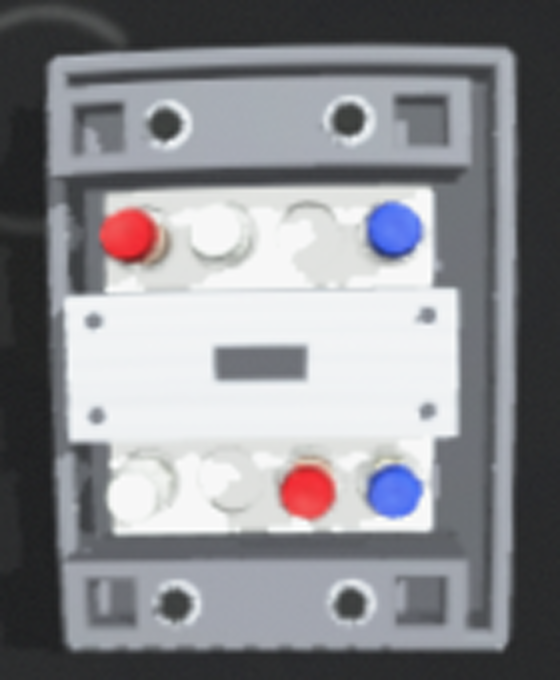

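```bash
cat >> h.py <<'E'
def fit(P,Q):
    # model P (n,2)-> world Q: returns t, yaw deg, residual
    P=np.asarray(P);Q=np.asarray(Q);a=P-P.mean(0);b=Q-Q.mean(0)
    th=np.arctan2((a[:,0]*b[:,1]-a[:,1]*b[:,0]).sum(),(a*b).sum())
    c,s=np.cos(th),np.sin(th);M=np.array([[c,-s],[s,c]]);t=Q.mean(0)-M@P.mean(0)
    return t,np.degrees(th),(Q-(P@M.T+t))
E
python3 - <<'E'
from h import *
c=pickle.load(open("pics/w2.pkl","rb"))
g=lambda u,v,z: onz(c,235+u/4-.375,30+v/4-.375,z,True)[:2]
# image: up = -y world; left = +x world
def do(name,pix,P,z):
    Q=[g(u,v,z) for u,v in pix]; t,a,r=fit(P,Q);print(name,t.round(4),round(a,2),(r*1000).round(1).tolist())
do("sock",[(99,128),(423,120),(110,601),(422,600)],[(.05,-.076),(-.05,-.076),(.05,.076),(-.05,.076)],.062)
do("buf",[(167,124),(349,120),(176,604),(351,604)],[(.028,-.076),(-.028,-.076),(.028,.076),(-.028,.076)],.067)
do("rim",[(50,56),(515,48),(70,648),(508,647)],[(.075,-.1),(-.075,-.1),(.075,.1),(-.075,.1)],.037)
print("slot",g(260,363,.062))
E
```

```text
sock [ 0.5524 -0.1988] -9.92 [[0.1, 0.4], [0.0, 0.2], [0.3, -0.4], [-0.3, -0.1]]
buf [ 0.5527 -0.1984] -9.92 [[-0.2, 0.7], [0.5, 0.6], [-0.4, -0.7], [0.1, -0.5]]
rim [ 0.5466 -0.2016] -9.85 [[1.6, -2.6], [-2.0, -1.3], [1.3, 1.6], [-1.0, 2.3]]
slot [ 0.55273675 -0.19860627]
```

Run:
```python
from h import *
plan([0.452,0.275,0.288],166)
```

```text
tool delta [ 0.0004 -0.3907  0.1546] zyaw 169.69 norm 0.4202
spin rad 0.0644 alt 0.0644
```

>>> play_rows --series '[0, -0.033, 0.013, 0, 0, -0.033, 0.013, 0, 0, -0.033, 0.013, 0, 0, -0.033, 0.013, 0, 0, -0.033, 0.013, 0]'

```text
time_s: 2.8
tcp_pos: [0.4988, 0.0381, 0.2886]
eef_rot: [-129.6, 90.0, 39.9]
contact_force: [0.3, -0.2, -0.6]
gripper_width: 0.0873
```

>>> play_rows --series '[0, -0.033, 0.013, 0, 0, -0.033, 0.013, 0, 0, -0.033, 0.013, 0, 0, -0.033, 0.013, 0, 0, -0.033, 0.013, 0]'

```text
time_s: 3.22
tcp_pos: [0.4637, 0.2123, 0.2888]
eef_rot: [-118.2, 90.0, 51.4]
contact_force: [1.3, -0.4, 0.8]
gripper_width: 0.0874
```

>>> play_rows --series '[0, -0.03, 0.012, 0, 0, -0.03, 0.012, 0, 0, 0, 0, 0.064, 0, 0, 0, 0, 0, 0, 0, 0]'

```text
time_s: 3.63
tcp_pos: [0.4512, 0.274, 0.2883]
eef_rot: [66.9, 90.0, -127.0]
contact_force: [0.9, -0.0, -0.0]
gripper_width: 0.0879
```

Run:
```python
from h import *
s=get_state();print(s["tcp_pos"],s["qd"].round(1),s["joints"].round(1),zyaw())
c=snap("wrist","w3")
crop(c,220,10,180,190,4,"w3c")
```

```text
[0.45120504 0.27396223 0.2883442 ] [-1.1 -0.5 -0.2 -0.  -0.1  1.6] [ 52.6   4.5 -12.    0.  -73.5 -66.4] 166.17141411952323
```

View pics/w3.png

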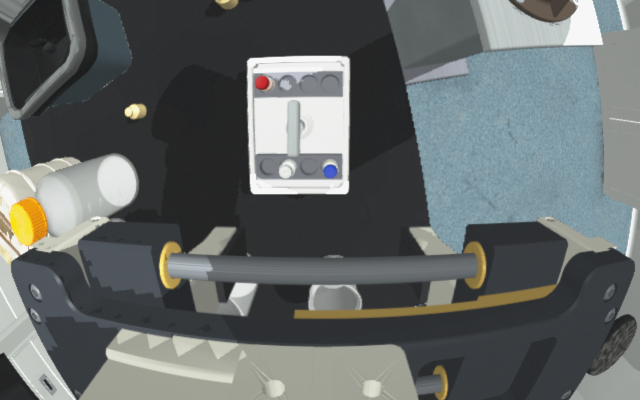

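View pics/w3c.png

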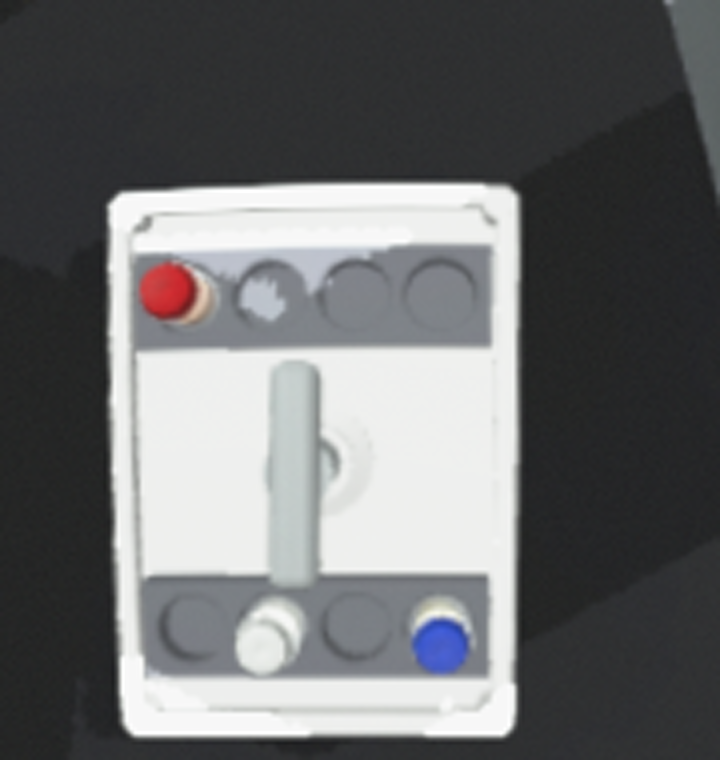

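Run:
```python
from h import *
c=pickle.load(open("pics/w3.pkl","rb"))
g=lambda u,v,z: onz(c,220+u/4-.375,10+v/4-.375,z,True)[:2]
Q=[g(u,v,.04) for u,v in [(110,190),(518,184),(130,737),(514,737)]]
t,a,r=fit([(.065,-.09),(-.065,-.09),(.065,.09),(-.065,.09)],Q);print("rim",t,a,(r*1000).round(1).tolist())
p,q=g(295.5,364,.108),g(293,583,.108)
d=q-p;print("bar",(p+q)/2,np.linalg.norm(d),np.degrees(np.arctan2(d[1],d[0])))
print("plate post base",g(320,465,.035))
```

```text
rim [0.47075014 0.21743726] -13.73835220021857 [[1.2, -4.4], [-2.1, -2.1], [1.9, 2.7], [-0.9, 3.7]]
bar [0.47091522 0.21698964] 0.06059057251906328 74.77702088091252
plate post base [0.46948311 0.21882917]
```

Run:
```python
from h import *
plan([0.4708,0.2172,0.17],164.8)
```

```text
tool delta [ 0.1185  0.05   -0.0323] zyaw 166.17 norm 0.1326
spin rad 0.024 alt 0.024
```

>>> play_rows --series '[0.024, 0.01, -0.0065, 0, 0.024, 0.01, -0.0065, 0, 0.024, 0.01, -0.0065, 0, 0.024, 0.01, -0.0065, 0, 0.022, 0.01, -0.0063, 0.024]'

```text
time_s: 4.1
tcp_pos: [0.4711, 0.2158, 0.1697]
eef_rot: [-112.8, 90.0, 51.9]
contact_force: [0.2, -0.3, -0.4]
gripper_width: 0.0875
```

>>> play_rows --series '[0, 0, 0, 0, 0, 0, 0, 0, 0, 0, 0, 0, 0, 0, 0, 0, 0, 0, 0, 0]'

```text
time_s: 4.52
tcp_pos: [0.4715, 0.2185, 0.172]
eef_rot: [-123.4, 89.9, 41.4]
contact_force: [-0.6, -0.9, 0.6]
gripper_width: 0.0874
```

Run:
```python
from h import *
plan([0.4708,0.2172,0.083],164.8)
c=snap("wrist","w4"); s=snap("scene","s4"); crop(s,260,210,100,75,6,"s4c")
```

```text
tool delta [0.089  0.0016 0.0004] zyaw 164.85 norm 0.089
spin rad 0.0009 alt 0.0009
```

View pics/w4.png

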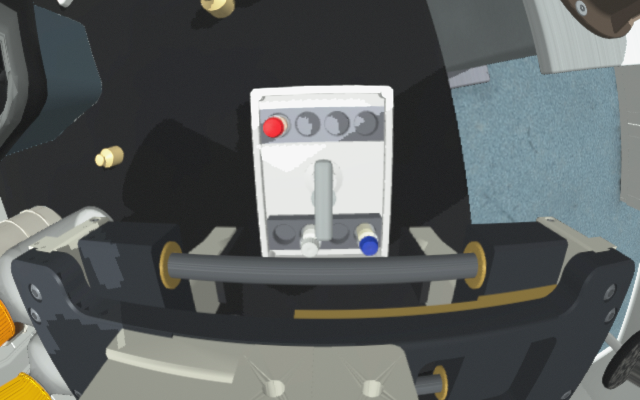

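View pics/s4c.png

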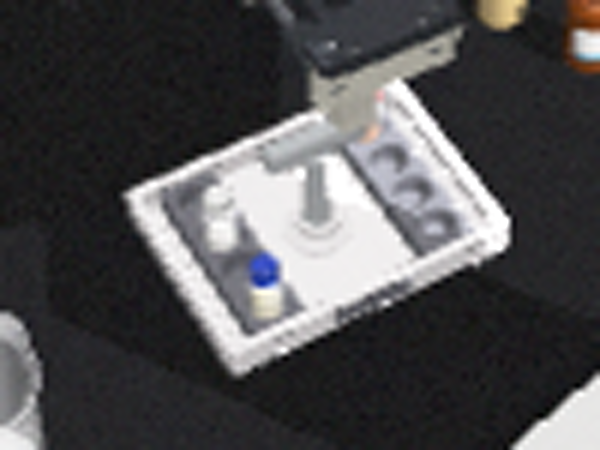

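>>> play_rows --series '[0.02, 0, 0, 0, 0.02, 0, 0, 0, 0.02, 0, 0, 0, 0.016, 0.001, 0, 0, 0.01, 0, 0, 0]'

```text
time_s: 5.03
tcp_pos: [0.47, 0.2165, 0.0833]
eef_rot: [51.4, 89.9, -143.8]
contact_force: [-0.6, 0.0, -0.3]
gripper_width: 0.0878
```

>>> play_rows --series '[0.002, 0, 0, 0, 0, 0, 0, 0, 0, 0, 0, 0, 0, 0, 0, 0, 0, 0, 0, 0]'

```text
time_s: 5.45
tcp_pos: [0.4711, 0.2172, 0.0836]
eef_rot: [-123.1, 89.9, 41.7]
contact_force: [-0.7, -0.3, -0.0]
gripper_width: 0.0874
```

>>> play_rows --series '[0, 0, 0, 0, 0, 0, 0, 0, 0, 0, 0, 0, 0, 0, 0, 0, 0, 0, 0, 0]' --jaw 0 --squeeze 35

```text
time_s: 5.87
tcp_pos: [0.4706, 0.2167, 0.0826]
eef_rot: [-105.1, 90.0, 59.7]
contact_force: [0.7, -0.3, 0.0]
gripper_width: 0.0602
```

>>> play_rows --series '[0, 0, 0, 0, 0, 0, 0, 0, 0, 0, 0, 0, 0, 0, 0, 0, 0, 0, 0, 0]'

```text
time_s: 6.28
tcp_pos: [0.4706, 0.2167, 0.0825]
eef_rot: [68.8, 90.0, -126.3]
contact_force: [-0.4, 0.6, 0.3]
gripper_width: 0.0264
```

>>> play_rows --series '[0, 0, 0, 0, 0, 0, 0, 0, 0, 0, 0, 0, 0, 0, 0, 0, 0, 0, 0, 0]'

```text
time_s: 6.7
tcp_pos: [0.4706, 0.2167, 0.0826]
eef_rot: [19.3, 90.0, -175.9]
contact_force: [0.4, 0.8, 0.2]
gripper_width: 0.0154
```

>>> play_rows --series '[0, 0, 0, 0, -0.002, 0, 0, 0, -0.004, 0, 0, 0, -0.006, 0, 0, 0, -0.006, 0, 0, 0]'

```text
time_s: 7.12
tcp_pos: [0.4702, 0.2163, 0.1007]
eef_rot: [55.0, 89.9, -140.2]
contact_force: [0.3, 0.3, -5.8]
gripper_width: 0.0157
```

>>> play_rows --series '[-0.008, 0, 0, 0, -0.01, 0, 0, 0, -0.01, 0, 0, 0, -0.006, 0, 0, 0, 0, 0, 0, 0]'

```text
time_s: 7.53
tcp_pos: [0.4715, 0.2174, 0.1367]
eef_rot: [-125.4, 89.8, 39.4]
contact_force: [0.3, 0.5, -6.2]
gripper_width: 0.0161
```

Run:
```python
from h import *
s=get_state();print(s["tcp_pos"],zyaw(),s["contact_force"],s["moment"],s["gripper_width"])
plan([0.5525,-0.1987,0.2],170.1)
c=snap("wrist","w5"); s=snap("scene","s5"); crop(s,250,180,130,100,6,"s5c")
```

```text
[0.47149646 0.21740176 0.13666249] 164.83081663782193 [ 0.26499715  0.54355297 -6.22715682] [ 0.0391464  -0.04262688  0.00818898] 0.016077547484534348
tool delta [-0.064   0.3802 -0.1872] zyaw 164.83 norm 0.4286
spin rad -0.092 alt -0.092
```

View pics/w5.png

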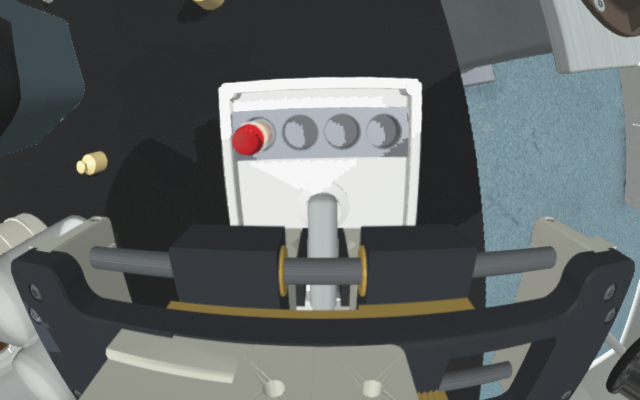

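View pics/s5c.png

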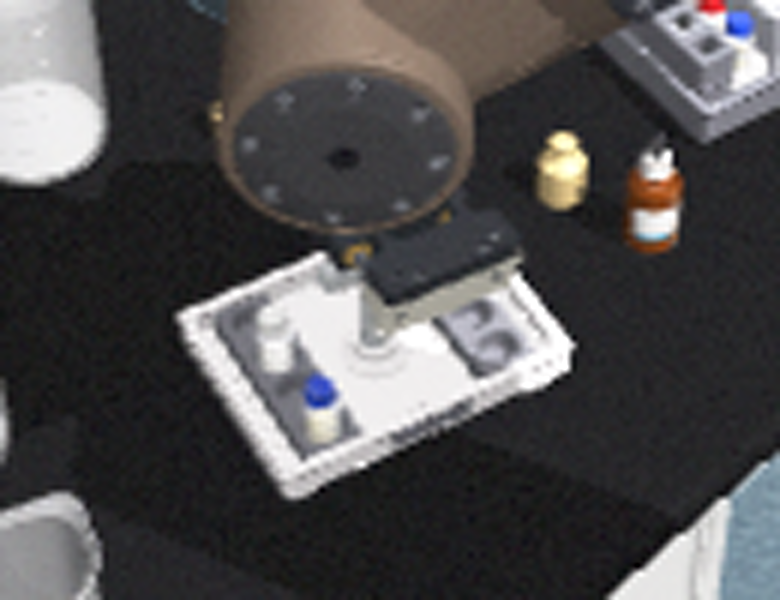

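>>> play_rows --series '[-0.01, 0, 0, 0, -0.018, 0, 0, 0, -0.022, 0, 0, 0, -0.022, 0, 0, 0, -0.014, 0, 0, 0]'

```text
time_s: 8.05
tcp_pos: [0.4711, 0.2169, 0.223]
eef_rot: [-143.0, 89.9, 21.8]
contact_force: [0.8, 0.3, -6.3]
gripper_width: 0.0159
```

>>> play_rows --series '[-0.004, 0.004, -0.002, 0, 0, 0.01, -0.005, 0, 0, 0.018, -0.009, 0, 0, 0.022, -0.011, 0, 0, 0.024, -0.012, 0]'

```text
time_s: 8.47
tcp_pos: [0.4869, 0.1296, 0.2231]
eef_rot: [41.8, 89.8, -153.3]
contact_force: [-0.1, -0.3, -6.6]
gripper_width: 0.0158
```

>>> play_rows --series '[0, 0.024, -0.012, 0, 0, 0.024, -0.012, 0, 0, 0.024, -0.012, 0, 0, 0.024, -0.012, 0, 0, 0.024, -0.012, 0]'

```text
time_s: 8.88
tcp_pos: [0.5132, -0.0025, 0.2231]
eef_rot: [26.6, 89.8, -168.6]
contact_force: [0.3, -0.0, -6.7]
gripper_width: 0.0156
```

>>> play_rows --series '[0, 0.024, -0.012, 0, 0, 0.024, -0.012, 0, 0, 0.024, -0.012, 0, 0, 0.024, -0.012, 0, 0, 0.02, -0.01, 0]'

```text
time_s: 9.3
tcp_pos: [0.5387, -0.1298, 0.2229]
eef_rot: [16.3, 89.8, -179.0]
contact_force: [-0.4, -0.1, -5.9]
gripper_width: 0.0156
```

Run:
```python
from h import *
s=get_state();print(s["tcp_pos"],zyaw(),s["contact_force"])
plan([0.5525,-0.1987,0.23],170.1)
```

```text
[ 0.53868247 -0.1298021   0.22287551] 164.77007233191173 [-0.39480883 -0.09779773 -5.85305967]
tool delta [-0.0072  0.0629 -0.0314] zyaw 164.77 norm 0.0706
spin rad -0.093 alt -0.093
```

>>> play_rows --series '[0, 0.018, -0.009, 0, 0, 0.014, -0.007, 0, 0, 0.012, -0.006, 0, 0, 0.01, -0.005, 0, 0, 0.005, -0.002, 0]'

```text
time_s: 9.72
tcp_pos: [0.5521, -0.1934, 0.2236]
eef_rot: [13.8, 89.9, 178.6]
contact_force: [-0.2, 0.7, -5.8]
gripper_width: 0.0155
```

>>> play_rows --series '[0, 0, 0, -0.03, 0, 0, 0, -0.035, 0, 0, 0, -0.02, 0, 0, 0, 0, 0, 0, 0, 0]'

```text
time_s: 10.13
tcp_pos: [0.5523, -0.1916, 0.2245]
eef_rot: [-42.0, 90.0, 127.7]
contact_force: [0.0, -0.2, -6.4]
gripper_width: 0.0157
```

Run:
```python
from h import *
s=get_state();print(s["tcp_pos"],zyaw(),s["contact_force"])
plan([0.5525,-0.1987,0.23],170.1)
c=snap("wrist","w6"); crop(c,200,60,240,180,3,"w6c"); s=snap("scene","s6"); crop(s,320,120,130,100,6,"s6c")
```

```text
[ 0.5523298  -0.19160122  0.22447393] 169.66850856536254 [ 0.04926225 -0.19375365 -6.43208054]
tool delta [-0.0055  0.007  -0.0014] zyaw 169.67 norm 0.009
spin rad -0.0075 alt -0.0075
```

View pics/w6c.png

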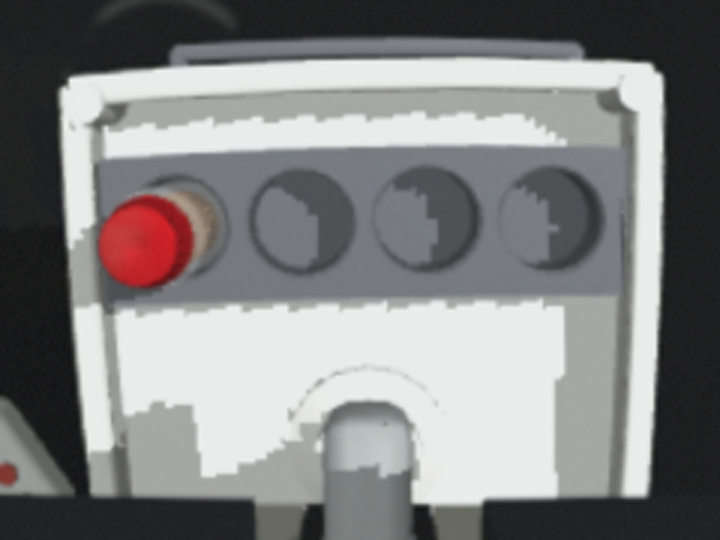

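View pics/s6c.png

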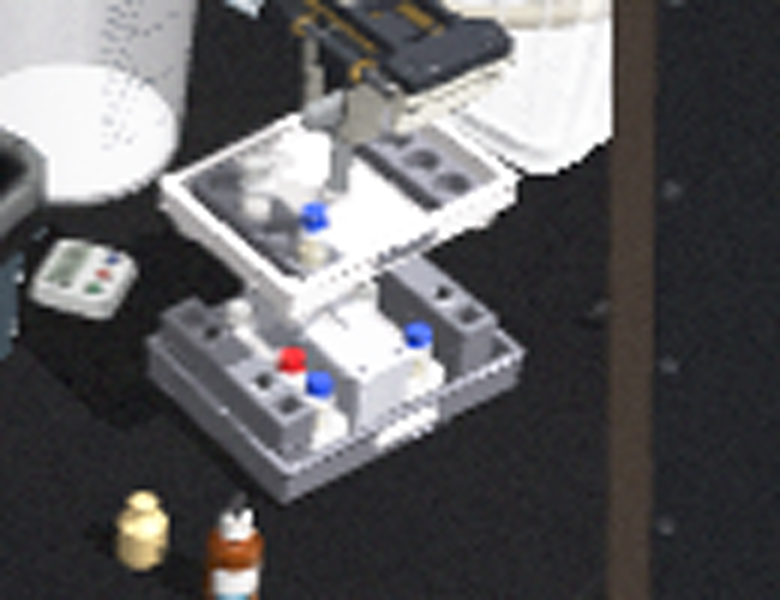

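Run:
```python
from h import *
c=pickle.load(open("pics/w6.pkl","rb"))
g=lambda u,v,z: onz(c,200+u/3-.333,60+v/3-.333,z,True)[:2]
def yaw(a,b): d=a-b; return round(np.degrees(np.arctan2(d[1],d[0])),2),np.linalg.norm(d).round(4)
zz=.142
print("wells",yaw(g(302,220,zz+.036),g(551,217,zz+.036)))
print("near",yaw(g(103,304,zz+.036),g(617,294,zz+.036)),"far",yaw(g(98,160,zz+.036),g(627,148,zz+.036)))
L,Rr=g(62,88,zz+.04),g(664,73,zz+.04)
print("rim",yaw(L,Rr),"mid",(L+Rr)/2)
for y in (200,350,480): pass
l1,l2=g(64,100,zz+.04),g(90,495,zz+.04); print("left edge",yaw(l2,l1))
l1,l2=g(663,100,zz+.04),g(647,495,zz+.04); print("right edge",yaw(l2,l1))
m=(L+Rr)/2; a=np.radians(-9); print("centre est",m+.09*np.array([-np.sin(a),np.cos(a)]))
# bar
b1,b2=g(367,405,zz+.108),g(367,500,zz+.108);print("bar",yaw(b2,b1))
```

```text
wells (np.float64(-9.19), np.float64(0.0555))
near (np.float64(-9.28), np.float64(0.118)) far (np.float64(-9.12), np.float64(0.1188))
rim (np.float64(-8.99), np.float64(0.133)) mid [ 0.53852716 -0.2789851 ]
left edge (np.float64(79.92), np.float64(0.0926))
right edge (np.float64(80.82), np.float64(0.0924))
centre est [ 0.55260626 -0.19009315]
bar (np.float64(79.61), np.float64(0.0153))
```

Run:
```python
from h import *
plan([0.5522,-0.1990,0.165],169.1)
```

```text
tool delta [ 0.0596  0.0072 -0.0011] zyaw 169.67 norm 0.06
spin rad 0.01 alt 0.01
```

>>> play_rows --series '[0, 0.004, -0.0005, 0.01, 0.01, 0.0032, -0.0005, 0, 0.014, 0, 0, 0, 0.014, 0, 0, 0, 0.01, 0, 0, 0]'

```text
time_s: 10.65
tcp_pos: [0.5513, -0.1994, 0.1746]
eef_rot: [-4.0, 89.9, 165.1]
contact_force: [0.5, 0.2, -5.7]
gripper_width: 0.0154
```

>>> play_rows --series '[0.008, 0, 0, 0, 0.003, 0, 0, 0, 0, 0, 0, 0, 0, 0, 0, 0, 0, 0, 0, 0]'

```text
time_s: 11.07
tcp_pos: [0.5527, -0.1994, 0.1664]
eef_rot: [175.9, 89.9, -15.0]
contact_force: [0.7, 0.1, -6.0]
gripper_width: 0.0156
```

Run:
```python
from h import *
s=get_state();print(s["tcp_pos"],zyaw(),s["contact_force"],s["moment"])
plan([0.5522,-0.1990,0.150],169.1)
c=snap("wrist","w7"); s=snap("scene","s7"); crop(s,320,120,130,100,6,"s7c"); t=snap("top","t7"); crop(t,360,170,100,90,6,"t7c")
```

```text
[ 0.55269376 -0.19940157  0.16636736] 169.12431524096806 [ 0.71911422  0.12390123 -5.98791204] [-0.03045824  0.08694214  0.0620838 ]
tool delta [ 0.0164 -0.0003  0.0006] zyaw 169.12 norm 0.0164
spin rad 0.0004 alt 0.0004
```

View pics/s7c.png

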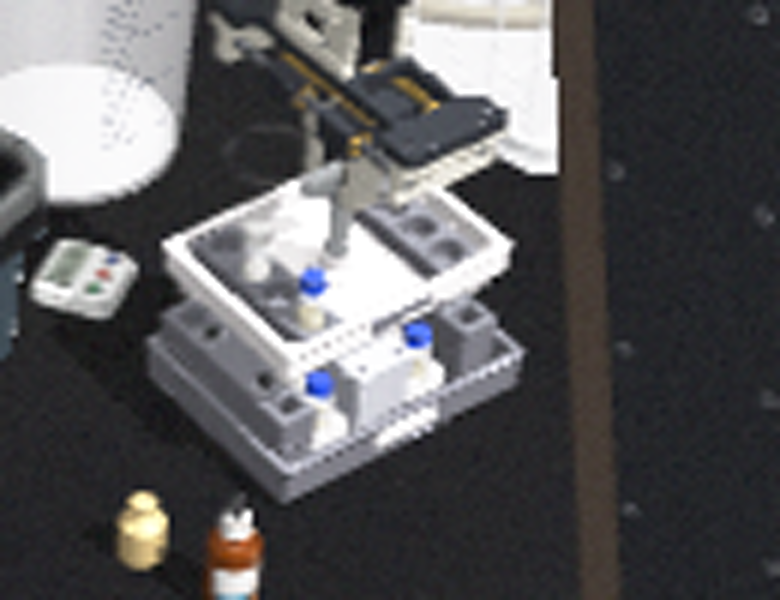

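View pics/w7.png

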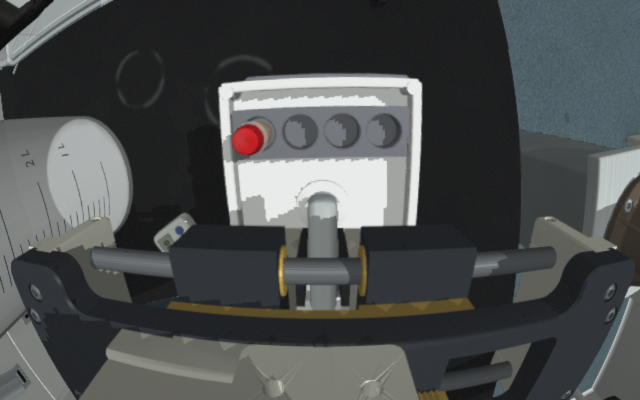

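>>> play_rows --series '[0.004, 0, 0, 0, 0.004, 0, 0, 0, 0.004, 0, 0, 0, 0.003, 0, 0, 0, 0.002, 0, 0, 0]'

```text
time_s: 11.63
tcp_pos: [0.5517, -0.1992, 0.1477]
eef_rot: [4.8, 89.9, 174.0]
contact_force: [0.6, 0.0, -7.1]
gripper_width: 0.0162
```

>>> play_rows --series '[0.001, 0, 0, 0, 0.001, 0, 0, 0, 0.001, 0, 0, 0, 0.001, 0, 0, 0, 0, 0, 0, 0]'

```text
time_s: 12.05
tcp_pos: [0.552, -0.1992, 0.1444]
eef_rot: [-10.7, 90.0, 158.4]
contact_force: [-0.3, 1.0, -6.4]
gripper_width: 0.0161
```

Near the expected touch height; go on in 1 mm rows.

>>> play_rows --series '[0.001, 0, 0, 0, 0.001, 0, 0, 0, 0.001, 0, 0, 0, 0, 0, 0, 0, 0, 0, 0, 0]'

```text
time_s: 12.47
tcp_pos: [0.552, -0.1992, 0.1415]
eef_rot: [7.7, 90.0, 176.9]
contact_force: [-1.1, 0.5, -6.4]
gripper_width: 0.0156
```

>>> play_rows --series '[0.001, 0, 0, 0, 0.001, 0, 0, 0, 0.001, 0, 0, 0, 0, 0, 0, 0, 0, 0, 0, 0]'

```text
time_s: 12.88
tcp_pos: [0.552, -0.1993, 0.1385]
eef_rot: [9.2, 90.0, 178.3]
contact_force: [-0.5, 0.8, -5.9]
gripper_width: 0.0156
```

Run:
```python
from h import *
s=get_state();print(s["tcp_pos"],zyaw(),s["contact_force"],s["moment"])
c=snap("wrist","w8"); s=snap("scene","s8"); crop(s,320,120,130,100,6,"s8c")
```

```text
[ 0.55203843 -0.19925121  0.13846346] 169.11287148970376 [-0.54596685  0.82970598 -5.88886652] [ 0.0355022  0.0417139 -0.0545022]
```

View pics/s8c.png

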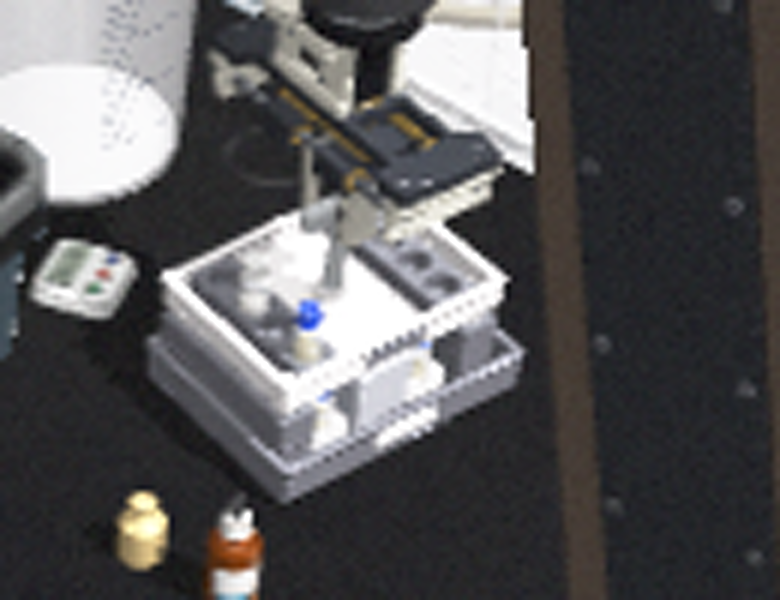

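>>> play_rows --series '[0.001, 0, 0, 0, 0.001, 0, 0, 0, 0.001, 0, 0, 0, 0.001, 0, 0, 0, 0, 0, 0, 0]'

```text
time_s: 13.4
tcp_pos: [0.5519, -0.1992, 0.1342]
eef_rot: [-0.3, 90.0, 168.8]
contact_force: [0.9, -0.2, -5.7]
gripper_width: 0.0158
```

>>> play_rows --series '[0.001, 0, 0, 0, 0, 0, 0, 0, 0, 0, 0, 0, 0, 0, 0, 0, 0, 0, 0, 0]'

```text
time_s: 13.82
tcp_pos: [0.5521, -0.1993, 0.1336]
eef_rot: [179.3, 90.0, -11.6]
contact_force: [-0.1, -0.2, -6.5]
gripper_width: 0.0158
```

>>> play_rows --series '[0.001, 0, 0, 0, 0.001, 0, 0, 0, 0, 0, 0, 0, 0, 0, 0, 0, 0, 0, 0, 0]'

```text
time_s: 14.23
tcp_pos: [0.5527, -0.1994, 0.1323]
eef_rot: [175.7, 89.9, -15.1]
contact_force: [-0.0, -0.2, 1.5]
gripper_width: 0.0157
```

>>> play_rows --series '[0.001, 0, 0, 0, 0.001, 0, 0, 0, 0, 0, 0, 0, 0, 0, 0, 0, 0, 0, 0, 0]'

```text
time_s: 14.65
tcp_pos: [0.5528, -0.1995, 0.1304]
eef_rot: [172.2, 89.9, -18.7]
contact_force: [-0.8, -0.6, 6.2]
gripper_width: 0.0155
```

>>> play_rows --series '[0.001, 0, 0, 0, 0.001, 0, 0, 0, 0, 0, 0, 0, 0, 0, 0, 0, 0, 0, 0, 0]'

```text
time_s: 15.07
tcp_pos: [0.5532, -0.1996, 0.129]
eef_rot: [171.5, 89.8, -19.3]
contact_force: [-1.6, 0.7, 8.2]
gripper_width: 0.0157
```

>>> play_rows --series '[0.001, 0, 0, 0, 0, 0, 0, 0, 0, 0, 0, 0, 0, 0, 0, 0, 0, 0, 0, 0]'

```text
time_s: 15.48
tcp_pos: [0.5534, -0.1996, 0.1283]
eef_rot: [171.8, 89.8, -19.0]
contact_force: [-1.8, 0.1, 10.2]
gripper_width: 0.016
```

>>> play_rows --series '[0.001, 0, 0, 0, 0.001, 0, 0, 0, 0, 0, 0, 0, 0, 0, 0, 0, 0, 0, 0, 0]'

```text
time_s: 15.9
tcp_pos: [0.5533, -0.1997, 0.1271]
eef_rot: [168.9, 89.8, -21.9]
contact_force: [-3.9, 2.0, 16.3]
gripper_width: 0.016
```

Run:
```python
from h import *
s=get_state();print(s["tcp_pos"],zyaw(),s["contact_force"],s["moment"],s["joints"].round(1))
print(Rt()[0].round(4))
c=snap("scene","s9");crop(c,320,120,130,100,6,"s9c")
```

```text
[ 0.55334755 -0.19968878  0.12708931] 169.17241895881057 [-3.94679636  2.01394579 16.27225775] [ 0.73887877  1.56062892 -0.05128899] [ -0.8  17.1 -18.4   0.1 -54.4 -10.1]
[[ 3.300e-03 -1.879e-01 -9.822e-01]
 [-1.300e-03 -9.822e-01  1.879e-01]
 [-1.000e+00  7.000e-04 -3.400e-03]]
```

View pics/s9c.png

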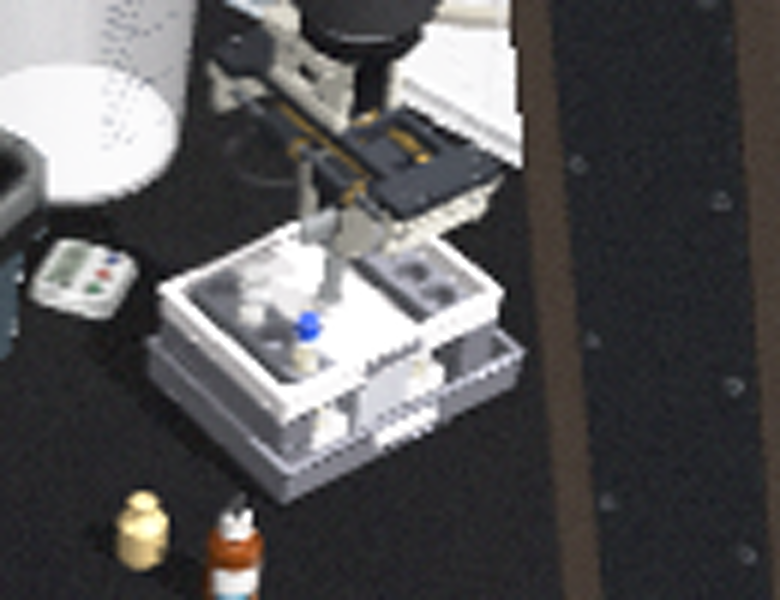

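>>> play_rows --series '[0, 0, 0, 0.05, 0, 0, 0, 0.08, 0, 0, 0, 0.08, 0, 0, 0, 0.08, 0, 0, 0, 0.06]'

```text
time_s: 16.37
tcp_pos: [0.5535, -0.1997, 0.1271]
eef_rot: [-170.8, 89.8, -21.9]
contact_force: [-2.8, 1.1, 17.0]
gripper_width: 0.0161
```

Run:
```python
from h import *
s=get_state();print(s["tcp_pos"],zyaw(),s["contact_force"],s["moment"])
```

```text
[ 0.55349484 -0.19972721  0.12708689] 148.88902318390376 [-2.7515119   1.09782436 16.9630828 ] [0.59229919 1.29133156 0.10283819]
```

>>> play_rows --series '[0, 0, 0, 0.1, 0, 0, 0, 0.1, 0, 0, 0, 0.1, 0, 0, 0, 0.1, 0, 0, 0, 0.1]'

```text
time_s: 16.78
tcp_pos: [0.5537, -0.1999, 0.1271]
eef_rot: [-142.4, 89.8, -22.2]
contact_force: [-2.4, 0.3, 15.0]
gripper_width: 0.016
```

>>> play_rows --series '[0, 0, 0, 0.1, 0, 0, 0, 0.1, 0, 0, 0, 0.08, 0, 0, 0, 0.06, 0, 0, 0, 0.04]'

```text
time_s: 17.2
tcp_pos: [0.5538, -0.2001, 0.1271]
eef_rot: [-123.9, 89.7, -25.4]
contact_force: [-2.4, -0.9, 15.7]
gripper_width: 0.0155
```

Run:
```python
from h import *
s=get_state();print(s["tcp_pos"],zyaw(),s["contact_force"],s["moment"],s["gripper_width"])
c=snap("wrist","w10");c=snap("scene","s10");crop(c,320,120,130,100,6,"s10c")
```

```text
[ 0.55378315 -0.20006071  0.1271194 ] 98.5207180869831 [-2.38952886 -0.87594988 15.65139939] [-0.16752595  0.81440614  0.12054153] 0.01547800501012596
```

View pics/w10.png

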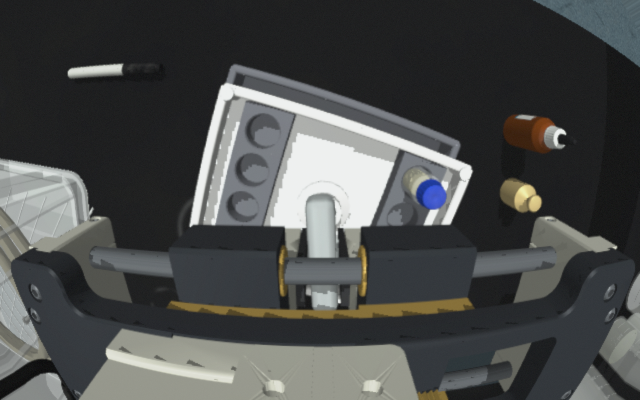

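>>> play_rows --series '[0, 0, 0, 0.05, 0, 0, 0, 0.05, 0, 0, 0, 0.05, 0, 0, 0, 0.03, 0, 0, 0, 0]'

```text
time_s: 17.72
tcp_pos: [0.5538, -0.2001, 0.1271]
eef_rot: [-113.8, 89.7, -25.5]
contact_force: [-2.5, -1.3, 14.4]
gripper_width: 0.0154
```

Run:
```python
from h import *
s=get_state();print(s["tcp_pos"],zyaw(),s["contact_force"],s["moment"],s["gripper_width"])
```

```text
[ 0.5538251  -0.20012234  0.12712858] 88.2828338273108 [-2.53263119 -1.27883516 14.42722414] [-0.32046366  0.81197437  0.13711451] 0.015394015521270087
```

>>> play_rows --series '[0, 0, 0, 0.015, 0, 0, 0, 0.015, 0, 0, 0, 0, 0, 0, 0, 0, 0, 0, 0, 0]'

```text
time_s: 18.13
tcp_pos: [0.5538, -0.2002, 0.1271]
eef_rot: [-112.9, 89.7, -26.2]
contact_force: [-1.5, -0.6, 14.9]
gripper_width: 0.0157
```

Run:
```python
from h import *
s=get_state();print(s["tcp_pos"],zyaw(),s["contact_force"],s["moment"],s["gripper_width"])
```

```text
[ 0.55382397 -0.20016307  0.12712003] 86.68029900297165 [-1.53907165 -0.62914425 14.87761393] [-0.36197828  0.82568841  0.10239294] 0.015687183146259952
```

>>> play_rows --series '[-0.001, 0, 0, 0, -0.001, 0, 0, 0, -0.001, 0, 0, 0, -0.0005, 0, 0, 0, 0, 0, 0, 0]'

```text
time_s: 18.55
tcp_pos: [0.5532, -0.1998, 0.1293]
eef_rot: [-110.5, 89.8, -23.9]
contact_force: [1.0, -0.4, 7.5]
gripper_width: 0.0157
```

Run:
```python
from h import *
s=get_state();print(s["tcp_pos"],zyaw(),s["contact_force"],s["moment"],s["gripper_width"])
```

```text
[ 0.55318296 -0.1997891   0.12928798] 86.6455829193401 [ 1.02329467 -0.43372361  7.50099018] [-0.5053804   0.06014858  0.11382249] 0.015673853390404
```

>>> play_rows --series '[-0.001, 0, 0, 0, -0.0005, 0, 0, 0, 0, 0, 0, 0, 0, 0, 0, 0, 0, 0, 0, 0]'

```text
time_s: 18.97
tcp_pos: [0.5522, -0.1994, 0.1296]
eef_rot: [-150.1, 90.0, -63.5]
contact_force: [1.4, -3.0, 1.5]
gripper_width: 0.0156
```

Run:
```python
from h import *
s=get_state();print(s["tcp_pos"],zyaw(),s["contact_force"],s["moment"],s["gripper_width"])
```

```text
[ 0.55221615 -0.19940352  0.12955925] 86.61356288299764 [ 1.36597852 -2.96911632  1.49520083] [-0.93397488 -0.33026306  0.10487343] 0.015637926410770123
```

>>> play_rows --series '[0, 0, 0, 0, 0, 0, 0, 0, 0, 0, 0, 0, 0, 0, 0, 0, 0, 0, 0, 0]' --jaw 50

```text
time_s: 19.38
tcp_pos: [0.5518, -0.199, 0.1293]
eef_rot: [62.3, 90.0, 148.9]
contact_force: [-0.6, 0.6, -0.0]
gripper_width: 0.0414
```

>>> play_rows --series '[0, 0, 0, 0, 0, 0, 0, 0, 0, 0, 0, 0, 0, 0, 0, 0, 0, 0, 0, 0]'

```text
time_s: 19.8
tcp_pos: [0.5521, -0.1992, 0.1296]
eef_rot: [65.7, 90.0, 152.3]
contact_force: [0.4, -0.4, -1.1]
gripper_width: 0.0436
```

Run:
```python
from h import *
s=get_state();print(s["tcp_pos"],zyaw(),s["contact_force"],s["moment"],s["gripper_width"])
```

```text
[ 0.55208076 -0.19924515  0.12955817] 86.60761192875906 [ 0.41717812 -0.42576492 -1.06437412] [-0.07011578 -0.01839354  0.05218436] 0.0435934509835638
```

Released. Back straight up, then look.

>>> play_rows --series '[-0.005, 0, 0, 0, -0.015, 0, 0, 0, -0.02, 0, 0, 0, -0.025, 0, 0, 0, -0.025, 0, 0, 0]'

```text
time_s: 20.22
tcp_pos: [0.5517, -0.1993, 0.2207]
eef_rot: [96.4, 90.0, -177.0]
contact_force: [0.8, -0.2, 0.3]
gripper_width: 0.0438
```

>>> play_rows --series '[-0.02, -0.02, 0, 0, -0.02, -0.02, 0, 0, -0.01, -0.02, 0, 0, 0, -0.01, 0, 0, 0, 0, 0, 0]'

```text
time_s: 20.63
tcp_pos: [0.6235, -0.2033, 0.2692]
eef_rot: [-65.2, 90.0, 21.4]
contact_force: [-0.7, 0.2, -0.7]
gripper_width: 0.044
```

>>> play_rows --series '[0, 0, 0, 0, 0, 0, 0, 0, 0, 0, 0, 0, 0, 0, 0, 0, 0, 0, 0, 0]'

```text
time_s: 21.05
tcp_pos: [0.6215, -0.2034, 0.2696]
eef_rot: [92.2, 90.0, 178.8]
contact_force: [0.7, 0.0, 0.1]
gripper_width: 0.0437
```

Run:
```python
from h import *
s=get_state();print(s["tcp_pos"],zyaw(),s["contact_force"])
c=snap("wrist","w11");crop(c,200,20,260,200,3,"w11c");c=snap("scene","s11");crop(c,320,120,130,100,6,"s11c");t=snap("top","t11");crop(t,260,150,240,120,3,"t11c")
```

```text
[ 0.62146196 -0.20339117  0.26962068] 86.60632653711974 [0.68399689 0.01976168 0.06389907]
```

View pics/w11c.png

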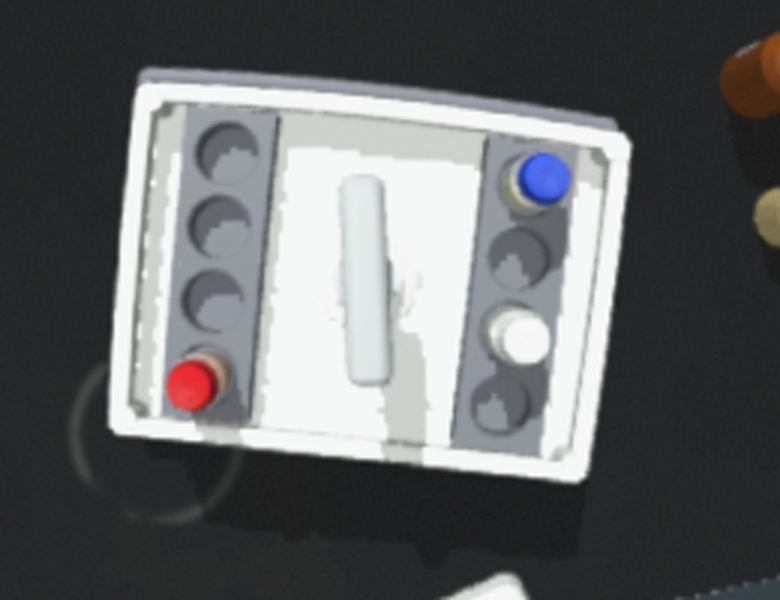

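View pics/s11c.png

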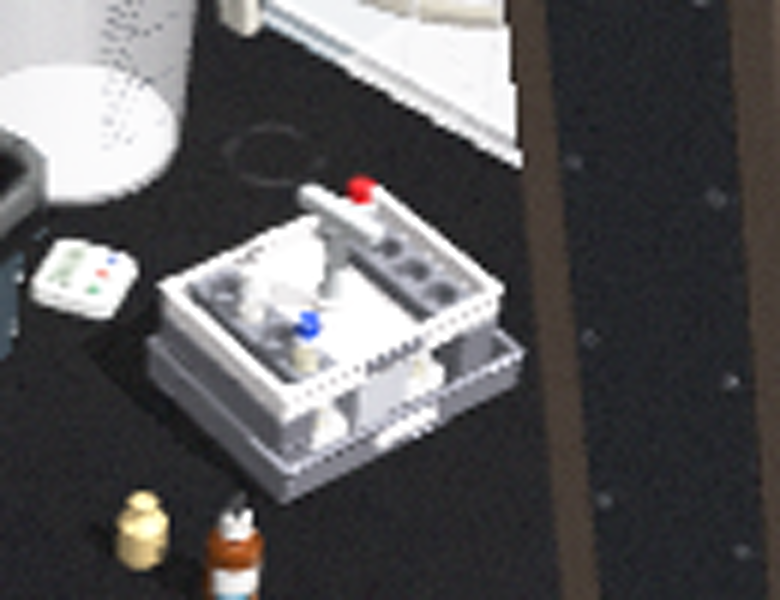

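View pics/t11c.png

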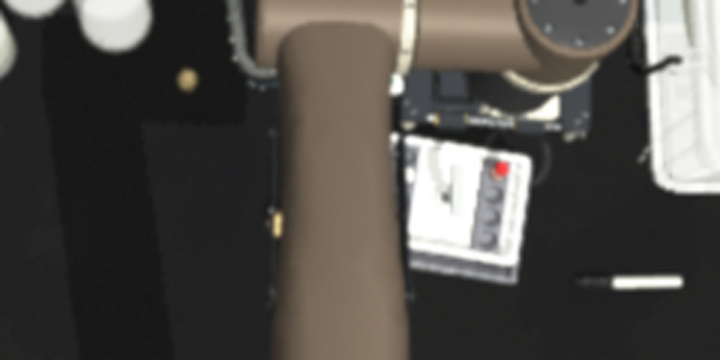

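Run:
```python
from h import *
c=pickle.load(open("pics/w11.pkl","rb"))
g=lambda u,v,z: onz(c,200+u/3-.333,20+v/3-.333,z,True)[:2]
def yaw(a,b): d=a-b; return round(np.degrees(np.arctan2(d[1],d[0])),2),np.linalg.norm(d).round(4)
print("bar",yaw(g(361.5,178,.156),g(369,382,.156)))
print("wells",yaw(g(212,300,.084),g(228,153,.084)),yaw(g(500,406,.084),g(519,259,.084)))
Q=[g(u,v,.088) for u,v in [(140,88),(630,138),(110,432),(586,482)]]
t,a,r=fit([(-.065,-.09),(-.065,.09),(.065,-.09),(.065,.09)],Q);print(t,a,(r*1000).round(1).tolist())
# side view triangulation of handle bar mid in scene+wrist
s=pickle.load(open("pics/s11.pkl","rb"))
o1,d1=ray(c,200+365/3-.333,20+280/3-.333,True);o2,d2=ray(s,320+343/6,120+213/6)
A=np.c_[d1,-d2];k=np.linalg.lstsq(A,o2-o1,rcond=None)[0];print("bar mid",o1+d1*k[0],o2+d2*k[1])
```

```text
bar (np.float64(178.63), np.float64(0.0602))
wells (np.float64(-10.21), np.float64(0.0554)) (np.float64(-9.63), np.float64(0.0558))
[ 0.55397623 -0.19818324] -9.45286995088123 [[-0.5, -0.6], [-0.9, 1.0], [0.2, -1.7], [1.2, 1.3]]
bar mid [ 0.55319829 -0.19851372  0.14643381] [ 0.54793314 -0.20237977  0.14638436]
```

```bash
python3 -c "
from plant import close_job
print(close_job())"
```

```text
the job is handed in; nothing more can be done
None
```

I stacked the white tray on the base tray and locked it, and handed the job in after about 21 s of the 72 s allowed.

**What I did:** I found both trays in the wrist camera, taking the insert's position from its sockets. I carried the tray over by the T-handle and lowered it in 1 mm rows. The lugs dropped into the sockets with no sign of catching. I pressed it home to about 22 N on the buffers (wrist reading +16 N, plus about 6 N of tray weight) and turned the handle clockwise about 82°. As I eased off, the tray stopped rising while the load kept dropping, so the key holds. I then let go and backed off.

**Last checks, from pictures and force readings:**
- **Handle:** the bar is about 1.42 rad from the tray's y axis, which is at or close to the 1.45 stop. I felt no rise in torque there.
- **Tray:** its yaw is about -9.5 to -10°, against -9.9° for the base. It sits about 1.5 mm from where I had measured the insert.
- **Insert and tub:** before stacking I measured the insert 6.6 mm off the tub's centre, so tray and tub should be within the 10 mm limit. I did not measure that distance again after locking.
- **Vials and bystanders:** all three vials are upright in their wells. The bystanders I could see (dropper, weight, timer, small weight and marker) looked unmoved, but I did not measure them. I did not look at the low beaker again at the end.
- **Weak check:** a rough two-view height for the bar gave 146 mm at its visible surface, against the 148 to 156 mm expected when locked. The two rays missed each other by about 6 mm, so I relied on the force and height readings from easing off.

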